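# Hang a second stencil on an occupied hook

## Robot

A 6-joint arm with a two-finger parallel gripper is mounted at the origin on the work surface. World frame = base frame: x ahead of the robot, y to its left, z up, the work surface at z = 0. Lengths are in m, angles in rad, forces in N, time in s.
With the tool pointing down it reaches from about 0.4 to 0.825 m from the base axis. Payload 7 kg.
Tool frame: the origin (TCP) lies on the centre line of the jaws, within the pads' length; the fingertips stand 14 mm ahead of it and the grasp point (between the pads) lies 5 mm behind it; z points along the fingers, y is the direction in which the jaws open and shut (so a half turn about z gives the same grasp; the last joint's range is limited). The gripper opens to 85 mm and grips with 20 to 120 N. Pads are 22 mm wide; open, the fingers measure 114 mm over their backs; the gripper's body (76 mm by 85 mm) begins 54 mm behind the grasp point. The pads swing forward as they close: fully open they stand 13 mm farther back than shut.
Start: joints at [-0.891, 0.359, 0.012, 0, -1.224, -0.288], TCP at [0.258, -0.624, 0.245] pointing down, gripper open.
Joint ranges: [-3.07, 3.07], [-1.43, 2.12], [-1.02, 1.25], [-3.03, 1.67], [-3.05, -0], [-3.03, 3.03]. Speed limits (rad/s): [2.39, 2.39, 3.01, 3.14, 3.14, 3.14].

## Interface

Orientations are given as [roll, pitch, yaw] about the fixed x, y, z axes, in that order (R = Rz(yaw) Ry(pitch) Rx(roll)).
In Python, from bench import ctrl gives the robot as it stands.
- The arm moves only by the tool send_rows, never from a script. Its argument "plan" is a list that holds one entry, the list of rows, each a list of 6 numbers: the shift along the tool's x, y, z in mm, then the turn, a rotation vector about the tool's x, y, z in rad. In form: [[[x, y, z, wx, wy, wz], ...]]. A call has 1 to 10 rows; each row shifts and turns the pose as measured when the row begins, along the tool's axes as they then stand; what a row does not reach is not made up. A row lasts 1/12 s, in which the tool goes at most 41.7 mm and 7.16 degrees, less where a joint would pass 70% of its speed; a pose out of reach is approached as far as the arm can. A call with a gripper value outside its range is refused whole. "jaw" is the finger opening in mm, from 0 to 85.4, set as the call begins (left out, the last holds). The fingers move at their own pace and stop on an object; "newtons" is the grip in N (left out, the last holds). Time passes only in rows, so rows that do not move let the fingers close. It gives the time, the measured TCP pose, the force and the opening at its end, in the units of the state.
- ctrl.get_obs(): the state, without advancing time (a new reading comes with each control period).
- ctrl.camera(name): name is "scene" or "top" or "wrist"; returns (picture, depth): 400x640x3 uint8, red, green, blue; 400x640 float32, m along the optical axis (not along the pixel's ray), 0 where there is no reading.
- ctrl.get_calibration(name): a dict with "intrinsics" (3x3 intrinsics, pixels), "D" ([k1, k2, p1, p2, k3] as OpenCV has them; the pictures are not rectified), "R" (3x3) and "t" (3): a world point X has camera coordinates R X + t. Camera axes: x right, y down, z forward; pixel columns grow to the right and rows downward; lengths in m; the calibration is good to about 2 mm. A picture is of the moment at which its call begins: read the wrist's pose just before it. get_calibration takes no time and is no camera call; for the wrist camera it gives the pose at the moment of the call.
- ctrl.job_done(): hands the job in, once; it reports no verdict.
The state is a dict: "time": time; "q": joint angles; "dq": joint speeds; "effort": joint torques, N m; "tcp_pos": TCP position; "ee_rot": TCP orientation; "wrist_force": force on the tool from outside, world axes, zero at the start; "moment": the same for the moment, N m; "gripper_width": opening from 0.0 (shut) to 1.0 (fully open).
Only numpy, scipy, OpenCV 4.12 (cv2) and the standard library are available. Lean on these libraries where they do the work, as an engineer would, in place of code of your own. Each camera call takes 0.05 s, during which the arm holds its last target. There are 200 camera calls.

## Task

Take the yellow-handled stencil out of the drying rack and hang it by its eye on the hook, in front of the red stencil that already hangs there. Slide the two back along the peg together until you feel the red one stop against the black collar, pressing a few newtons but never forcing it, then let go so that both hang still and close together. Do not knock the red stencil off its hook, and leave the blue-handled stencil and the other things where they are.

Things in the scene. Friction and masses are not known exactly. Their poses are not given: they have to be found in the camera images.
- stencil: Yellow-handled stencil to hang, 0.16 kg: upright aluminium plate 4 mm thick (its x), 100 mm wide (y), 95 mm tall, with windows; then a neck 40 mm wide up to z 143 holding the eye; then the yellow handle, 20 mm (x) by 28 mm (y), z 143 to 190. Origin: centre of the lower edge. Front and back alike. It stands in either groove of the rack, leaning up to 0.03 rad.
- stencil_eye (a point): Centre of the yellow-handled stencil's eye, 117 mm above its lower edge: a rectangular opening through the 4 mm neck, 15 mm wide (y) and 24 mm tall (z), its top edge 12 mm above this point.
- stencil_grip (a point): Point in the yellow handle to grip, 172 mm above the stencil's lower edge, 55 mm above the eye's centre and 18 mm below the handle's top; pinch the 28 mm width (along the stencil's y).
- rack: White drying rack, fixed, 120 mm (x) by 130 mm (y), rails 40 mm high. Two grooves along its y at x = -30 and +30 mm, 6 mm wide, closed at the ends; floor of the grooves 6 mm above the table. Origin: centre of underside. Lift the stencils straight up, 40 mm to be clear.
- other: Blue-handled stencil of the same make and size (190 mm tall), in the other groove, 60 mm away. Leave it. Origin: centre of its lower edge.
- hook: Fixed hook stand: foot 12 mm high, post 34 mm wide to 209 mm above the table, peg pointing along -x. Origin on the table under the post face the peg leaves. On the peg sits a clamped black stop collar, 28 mm across: its front face is 16 to 44 mm from the post, unmeasured, different each time. Stencils slide on the peg with under 2 N and stop dead at the collar, which slips at 35 N. Never press a stencil on peg or collar with over 20 N.
- peg (a point): Where the peg axis meets the post face, 190 mm above the table; axes as the hook's. The round steel peg, 10 mm thick, runs level along -x from here to x = -100 mm; from there a lip slopes up to the peg's end. An eye must pass over the lip; resting on the level peg, its centre lies 7 mm below the axis.
- peg_end (a point): Centre of the peg's round end (radius 5 mm), top of the lip: 116 mm from the post (-x) and 12 mm above the level axis.
- first: Red plastic stencil already hanging on the peg, 0.10 kg: plate 4 mm thick (x), 90 mm wide, neck 40 mm wide up to z 141, no handle. Origin: centre of its lower edge. Its eye starts 54 to 66 mm from the post, short of the collar. Pressed on with 4 to 8 N for a third of a second without moving, it is home; over 10 N is forcing.
- first_eye (a point): Centre of the red stencil's eye, same 15 by 24 mm opening, 117 mm above its lower edge; hanging, it lies 7 mm below the peg's axis.
- bowl: Steel bowl, 170 mm across, 70 mm high; bystander. Origin: centre of underside.
- jar: Yellow jar, 64 mm across, 90 mm high; bystander. Origin: centre of underside.
- cup: White cup, 70 mm across, 60 mm high; bystander. Origin: centre of underside.
- nozzle: Steel piping nozzle, a cone 32 mm across and 45 mm high; bystander. Origin: centre of underside.
- spatula: Spatula lying flat, handle towards its -x; bystander. Origin: on its underside.

How it is judged:
On the way, in this order (a step that is already met when the one before it is completed fails the run):
1. the yellow-handled stencil's eye is over the level part of the peg, in front of the red one (x of stencil_eye in the frame of peg between -0.098 and -0.015 m and y of stencil_eye in the frame of peg between -0.008 and 0.008 m and z of stencil_eye in the frame of peg between -0.014 and 0.009 m), for 0.1 s.
2. the red stencil is pressed home against the collar by the yellow-handled one with more than 2.5 N for 0.2 s (contact force between stencil and first above 2.5 N and x of first_eye in the frame of peg above -0.049 m), for 0.2 s.
At the end, for the whole second after the job is handed in: Both stencils hang still on the peg by their eyes (eye centre 3 to 11 mm below the peg's axis, within 6 mm of it sideways, upright within 0.2 rad), the red one home at the collar (its eye less than 49 mm from the post) and the two eye centres within 10 mm of each other (y of stencil_eye in the frame of peg between -0.006 and 0.006 m and z of stencil_eye in the frame of peg between -0.011 and -0.003 m and y of first_eye in the frame of peg between -0.006 and 0.006 m and z of first_eye in the frame of peg between -0.011 and -0.003 m and x of first_eye in the frame of peg above -0.049 m and distance between stencil_eye and first_eye below 0.01 m and angle between each of stencil, first's own z axis and vertical below 0.2 rad and linear speed of each of stencil, first below 0.03 m/s and angular speed of each of stencil, first below 0.3 rad/s); the robot touches nothing.
It fails at once if the stencils are forced together with more than 10 N (contact force between stencil and first above 10 N).
It fails at once if the stencil is forced against the hook with more than 20 N (contact force between stencil and hook above 20 N).
It fails at once if the red stencil is lifted or knocked off its place on the peg, or swung far (z of first_eye in the frame of peg above 0.002 m or z of first_eye in the frame of peg below -0.016 m or angle between first's own z axis and vertical above 0.5 rad).
It fails at once if the robot handles the red stencil itself (contact force between the fingers and first above 3 N).
It fails at once if the blue-handled stencil or another bystander is moved (distance of any of other, bowl, jar, cup, nozzle, spatula from where it was at the start of the episode above 0.03 m).
It also fails if it takes over 62 s, if anything falls off the work surface, if the arm or the gripper's body presses on something with over 40 N, if the wrist force passes 120 N, or if a joint passes its speed limit or range.

## Working session

There is one attempt and no reset: what is moved stays moved. The work goes in short steps, Python scripts to look and compute and a tool call to move; the robot and the scene stay as the last step left them, time stands still between calls to the robot, and variables do not carry over. Pictures are saved under pics/ and viewed, about 8 in all and at most 12, crops included, and the job is handed in when it is done.

Besides the shell and the picture viewer there is one more tool, called as name(argument=value, ...), one argument or row to a line, values as JSON. send_rows: Moves the arm, as the interface text tells. Its arguments: {"type":"object","properties":{"plan":{"type":"array"},"jaw":{"type":"number"},"newtons":{"type":"number"}},"required":["plan"]}

```bash
mkdir -p pics; cat > h.py <<'E'
from bench import ctrl
import numpy as np, cv2
from scipy.spatial.transform import Rotation as Ro
def snap(n,f=None):
    c=ctrl.get_calibration(n); im,d=ctrl.camera(n)
    if f: cv2.imwrite('pics/'+f,im[:,:,::-1]); np.savez('pics/'+f+'.npz',im=im,d=d,**{k:np.array(c[k]) for k in('intrinsics','D','R','t')})
    return im,d,c
def ray(c,uv):
    uv=np.array(uv,float).reshape(-1,1,2)
    p=cv2.undistortPoints(uv,np.array(c['intrinsics'],float),np.array(c['D'],float)).reshape(-1,2)
    R=np.array(c['R']);t=np.array(c['t']).ravel()
    return -R.T@t,np.c_[p,np.ones(len(p))]@R   # dirs with unit depth
def pts(c,uv,z):  # depth points
    o,d=ray(c,uv);return o+d*np.array(z)[:,None]
def onz(c,uv,h):
    o,d=ray(c,uv);return o+d*((h-o[2])/d[:,2])[:,None]
def st():
    s=ctrl.get_obs();return s
E
python3 - <<'E'
from h import *
print(st())
for n in('scene','top'):
    im,d,c=snap(n,n+'0.png');print(n,c['intrinsics'],c['t'],ray(c,[[320,200]]))
a=cv2.imread('pics/scene0.png');b=cv2.imread('pics/top0.png')
E
```

```text
{'time': 0.0, 'q': array([-8.90911412e-01,  3.59376086e-01,  1.10616210e-02, -3.38713584e-04,
       -1.22410054e+00, -2.88082320e-01]), 'dq': array([-0.00121375, -0.00088026,  0.00127771,  0.00062769, -0.00036199,
       -0.00097331]), 'effort': array([ 1.36936887e-03, -5.83323598e+01,  2.93422902e+01,  6.93662882e+00,
       -5.98428989e-03,  9.16252930e-06]), 'tcp_pos': array([ 0.2575404 , -0.62344258,  0.24437391]), 'ee_rot': array([ 3.13995021e+00, -1.54641532e-04, -2.74990528e+00]), 'wrist_force': array([ 1.14878864,  0.87729811, -0.72141783]), 'moment': array([ 0.0344296 , -0.04891559, -0.05487629]), 'gripper_width': 0.997920740752165}
scene [[426.07385186   0.         321.8339459 ]
 [  0.         426.07385186 199.44911036]
 [  0.           0.           1.        ]] [ 0.10901537 -0.34058071  1.46503749] (array([1.18026815, 0.11516041, 0.93162201]), array([[-0.6114527 , -0.12105626, -0.78197901]]))
top [[371.0914102    0.         316.06332997]
 [  0.         371.0914102  198.8597426 ]
 [  0.           0.           1.        ]] [-0.03085548  0.5688326   0.99776678] (array([ 0.48259803, -0.00675706,  1.04264789]), array([[ 0.08184792, -0.02591551, -0.99636905]]))
```

View pics/scene0.png

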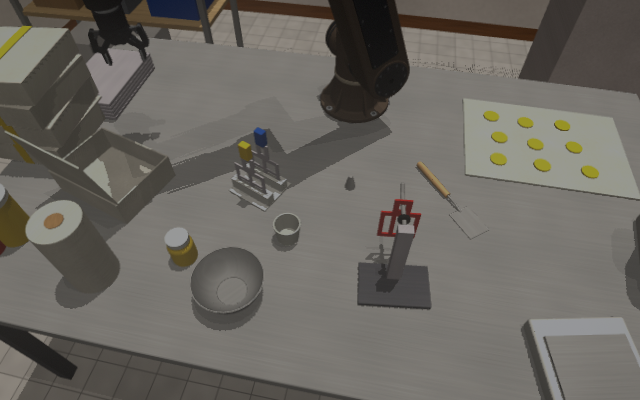

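View pics/top0.png

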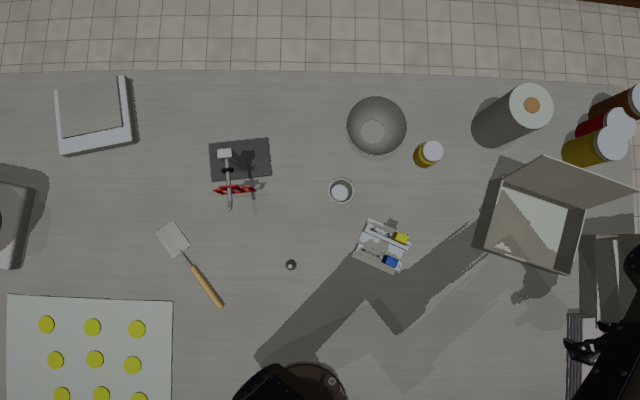

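The scene view shows the rack at (258,180) with the yellow handle at (245,150) and the blue at (260,137). The hook stand is at (395,260), with the red stencil at (400,218). In the top view the yellow handle is at (401,238), the blue at (390,261), the post top at (225,153), the peg runs down to (230,208), and the red stencil is at (234,190).

```bash
python3 - <<'E'
from h import *
for n in('top','scene'):
    z=np.load(f'pics/{n}0.png.npz');c=z;im=z['im'];d=z['d'];hsv=cv2.cvtColor(im,cv2.COLOR_RGB2HSV)
    v,u=np.nonzero(d>0);P=np.full((400,640,3),np.nan);P[v,u]=pts(c,np.c_[u,v],d[v,u])
    M={'yel':(hsv[...,0]>20)&(hsv[...,0]<34)&(hsv[...,1]>150),'blu':(hsv[...,0]>100)&(hsv[...,0]<125)&(hsv[...,1]>130),
     'red':((hsv[...,0]<8)|(hsv[...,0]>172))&(hsv[...,1]>140)}
    box={'yel':((385,230,415,248) if n=='top' else(235,138,256,166)),'blu':((378,250,405,272) if n=='top' else(250,122,272,150)),'red':((205,178,262,202) if n=='top' else(372,192,425,245))}
    for k,m in M.items():
        x0,y0,x1,y1=box[k];q=np.zeros((400,640),bool);q[y0:y1,x0:x1]=1;q&=m
        p=P[q];vv,uu=np.nonzero(q);p=p[~np.isnan(p[:,0])]
        print(n,k,q.sum(),'px',uu.mean().round(1),vv.mean().round(1),'P min',p.min(0).round(3),'max',p.max(0).round(3))
        t=p[p[:,2]>np.percentile(p[:,2],95)-.006]
        r=cv2.minAreaRect((t[:,:2]*1000).astype(np.float32));print('   top',len(t),t.mean(0).round(4),'rect',np.round(r[0],1),np.round(r[1],1),round(r[2],1))
    # hook: high points
    reg=np.zeros((400,640),bool)
    if n=='top': reg[135:225,200:275]=1
    else: reg[170:310,350:440]=1
    p=P[reg&~M['red']];p=p[~np.isnan(p[:,0])]
    t=p[p[:,2]>.2]; print(n,'post',len(t))
    if len(t): 
        t=t[t[:,2]<.216];r=cv2.minAreaRect((t[:,:2]*1000).astype(np.float32));print(t.mean(0),t.min(0),t.max(0),r)
    t=p[(p[:,2]>.165)&(p[:,2]<.204)]
    if n=='top':
        for a in t[np.argsort(t[:,0])][::3]:print(a.round(4))
for n in('top','scene'):
    im=cv2.imread(f'pics/{n}0.png')
    b=[(195,130,275,220),(350,215,420,280)] if n=='top' else [(350,175,440,310),(215,115,300,215)]
    o=[cv2.resize(im[y0:y1,x0:x1],(390,390*(y1-y0)//(x1-x0)),interpolation=cv2.INTER_CUBIC)[:580] for x0,y0,x1,y1 in b]
    H=max(a.shape[0] for a in o);cv2.imwrite(f'pics/{n}c.png',np.hstack([cv2.copyMakeBorder(a,0,H-a.shape[0],0,5,0) for a in o]))
E
```

```text
top yel 120 px 399.7 237.5 P min [ 0.456 -0.23   0.163] max [ 0.479 -0.2    0.2  ]
   top 91 [ 0.4687 -0.2156  0.1962] rect [ 468.5 -216.1] [28.2 17.4] 68.1
top blu 120 px 389.8 260.8 P min [ 0.402 -0.207  0.167] max [ 0.426 -0.177  0.199]
   top 98 [ 0.4149 -0.1921  0.196 ] rect [ 414.7 -192.3] [27.7 18.6] 67.5
top red 171 px 233.5 188.8 P min [ 0.575  0.138 -0.001] max [0.599 0.247 0.211]
   top 25 [0.58   0.1831 0.2068] rect [580.1 182. ] [ 2.2 38.5] 6.4
top post 224
[0.6318684  0.18863274 0.20782976] [0.52752892 0.16308715 0.20063984] [0.66762141 0.20874478 0.21319302] ((597.0106811523438, 183.69143676757812), (139.84933471679688, 38.55354690551758), 5.829687118530273)
[0.5279 0.1728 0.2033]
[0.5393 0.1757 0.2025]
[0.5417 0.1784 0.2007]
[0.5419 0.1745 0.1978]
[0.5441 0.1791 0.1982]
[0.5464 0.1792 0.198 ]
[0.5468 0.1777 0.194 ]
[0.5489 0.1821 0.1956]
[0.5494 0.174  0.1904]
[0.5512 0.1823 0.1948]
[0.5535 0.1774 0.1966]
[0.5558 0.1776 0.196 ]
[0.5563 0.1765 0.1907]
[0.5583 0.1756 0.1949]
[0.5604 0.1825 0.1953]
[0.5626 0.1799 0.1971]
[0.5632 0.1766 0.1913]
[0.5651 0.1805 0.1949]
[0.5
[... 1773 characters left out ...]
1 0.1766 0.1749]
scene yel 136 px 243.8 149.2 P min [ 0.274 -0.319  0.004] max [ 0.484 -0.203  0.2  ]
   top 67 [ 0.4713 -0.2167  0.1965] rect [ 469.4 -217.3] [26.  18.9] 64.0
scene blu 50 px 259.2 131.1 P min [ 0.404 -0.206  0.193] max [ 0.426 -0.181  0.2  ]
   top 49 [ 0.4156 -0.1931  0.1967] rect [ 415.4 -193.7] [23.3 17.9] 64.9
scene red 321 px 398.5 214.4 P min [0.573 0.138 0.071] max [0.587 0.225 0.211]
   top 51 [0.5806 0.1824 0.2065] rect [580.5 182. ] [ 7.3 37.3] 7.9
scene post 264
[0.6348359  0.18751254 0.20694562] [0.52730789 0.16143287 0.2000121 ] [0.66986306 0.20888593 0.21281974] ((597.96435546875, 182.75442504882812), (142.80389404296875, 37.24755096435547), 9.474183082580566)
```

View pics/topc.png

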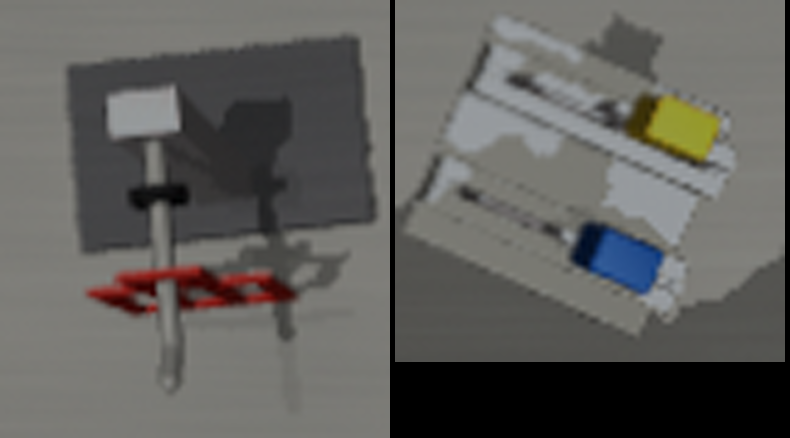

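The top crop shows the peg running from the post (145,110) to its end (170,385), with the collar at (158,195) and the red stencil's top edge near (165,275). The yellow handle is at (680,127) and the blue at (625,258), and the grooves slant down and to the right.

```bash
cat >> h.py <<'E'
def plan(pos,yaw,n=None,roll=np.pi,pitch=0,R=None):
    s=st();p=np.array(s['tcp_pos']);A=Ro.from_euler('xyz',s['ee_rot']);B=Ro.from_euler('xyz',[roll,pitch,yaw]) if R is None else R
    w=(A.inv()*B).as_rotvec();D=np.array(pos)-p
    if n is None:n=int(max(np.ceil(np.linalg.norm(D)/.038),np.ceil(np.linalg.norm(w)/.115),1))
    out=[]
    for i in range(n):
        out.append([*(1000*(A*Ro.from_rotvec(w*i/n)).inv().apply(D/n)).round(1),*(w/n).round(3)])
    print('t',round(s['time'],2),'tcp',p.round(4),'rpy',np.round(s['ee_rot'],4),'F',np.round(s['wrist_force'],1),'w',round(s['gripper_width'],3));print('n',n,'D',(D*1000).round(1),'w',w.round(3))
    print([[float(x) for x in r] for r in out])
E
python3 - <<'E'
from h import *
s=st();c=ctrl.get_calibration('wrist');A=Ro.from_euler('xyz',s['ee_rot'])
o,d=ray(c,[[320,200],[320,0],[640,200]]);print(c['intrinsics'],'cam in tool',A.inv().apply(o-s['tcp_pos']),A.inv().apply(d))
# rack edge direction: white pixels top view
z=np.load('pics/top0.png.npz');d=z['d'];v,u=np.nonzero(d>0);P=pts(z,np.c_[u,v],d[v,u])
m=(u>340)&(u<425)&(v>205)&(v<285)&(P[:,2]>.03)&(P[:,2]<.048);r=cv2.minAreaRect((P[m,:2]*1000).astype(np.float32));print('rack',m.sum(),r)
m=(u>200)&(u<280)&(v>130)&(v<260)&(P[:,2]>.008)&(P[:,2]<.016);r=cv2.minAreaRect((P[m,:2]*1000).astype(np.float32));print('foot',m.sum(),r)
plan([.452,-.209,.36],np.radians(156.5))
E
```

```text
[[336.34420221   0.         317.7281482 ]
 [  0.         336.34420221 198.03117904]
 [  0.           0.           1.        ]] cam in tool [ 0.07919021 -0.00074311 -0.1285356 ] [[-0.31380531  0.00701672  0.94950349]
 [ 0.25612416  0.0063753   1.13417352]
 [-0.31277677  0.97847352  0.94957595]]
rack 573 ((442.1131896972656, -204.28042602539062), (131.87770080566406, 86.14230346679688), 66.60694885253906)
foot 1692 ((650.94189453125, 196.94873046875), (167.04966735839844, 182.05287170410156), 6.893592834472656)
t 0.1 tcp [ 0.2576 -0.6235  0.2445] rpy [ 3.1401e+00 -1.0000e-04 -2.7499e+00] F [ 0.2 -0.3  0.4] w 1.0
n 13 D [194.4 414.5 115.5] w [ 0.001 -0.001  0.802]
[[-26.0, 23.8, -8.9, 0.0, -0.0, 0.062], [-24.5, 25.3, -8.9, 0.0, -0.0, 0.062], [-22.9, 26.8, -8.9, 0.0, -0.0, 0.062], [-21.2, 28.1, -8.9, 0.0, -0.0, 0.062], [-19.4, 29.4, -8.9, 0.0, -0.0, 0.062], [-17.6, 30.5, -8.9, 0.0, -0.0, 0.062], [-15.6, 31.6, -8.9, 0.0, -0.0, 0.062], [-13.7, 32.5, -8.9, 0.0, -0.0, 0.062], [-11.6, 33.2, -8.9, 0.0, -0.0, 0.062], [-9.6, 33.9, -8.9, 0.0, -0.0, 0.062], [-7.5, 34.4, -8.9, 0.0, -0.0, 0.062], [-5.3, 34.8, -8.9, 0.0, -0.0, 0.062], [-3.2, 35.1, -8.9, 0.0, -0.0, 0.062]]
```

send_rows(
  plan=[
    [[-26,24,-9,0,0,0.062],[-25,25,-9,0,0,0.062],[-23,27,-9,0,0,0.062],[-21,28,-9,0,0,0.062],[-19,29,-9,0,0,0.062],[-18,31,-9,0,0,0.062],[-16,32,-9,0,0,0.062],[-14,33,-9,0,0,0.062],[-12,33,-9,0,0,0.062],[-10,34,-9,0,0,0.062]],
  ],
  jaw=85,
  newtons=60,
)

```text
time: 0.93
tcp_pos: [0.4135, -0.296, 0.3295]
ee_rot: [3.132, -0.015, 2.875]
wrist_force: [1.5, 0.2, -0.1]
gripper_width: 0.994
```

```bash
python3 -c "
from h import *
plan([.452,-.209,.36],np.radians(156.6))"
```

```text
t 0.93 tcp [ 0.4135 -0.296   0.3295] rpy [ 3.1323 -0.0152  2.8751] F [ 1.5  0.2 -0.1] w 0.994
n 3 D [38.5 87.  30.5] w [ 0.008 -0.016  0.142]
[[-4.6, 31.4, -9.9, 0.003, -0.005, 0.047], [-3.1, 31.6, -10.0, 0.003, -0.005, 0.047], [-1.7, 31.7, -10.1, 0.003, -0.005, 0.047]]
```

send_rows(
  plan=[
    [[-5,31,-10,0.003,-0.005,0.047],[-3,32,-10,0.003,-0.005,0.047],[-2,32,-10,0.003,-0.005,0.047],[0,0,0,0,0,0],[0,0,0,0,0,0]],
  ],
)

```text
time: 1.35
tcp_pos: [0.4563, -0.1985, 0.3625]
ee_rot: [3.141, 0.002, 2.729]
wrist_force: [0.3, -1.3, -0.5]
gripper_width: 1.0
```

```bash
cat > m.py <<'E'
from h import *
import sys
def look(tag):
    im,d,c=snap('wrist',tag+'.png');hsv=cv2.cvtColor(im,cv2.COLOR_RGB2HSV);z=d
    v,u=np.nonzero(d>0);P=np.full((400,640,3),np.nan);P[v,u]=pts(c,np.c_[u,v],d[v,u])
    return im,d,c,hsv,P
E
python3 - <<'E'
from m import *
plan([.452,-.209,.36],np.radians(156.6))
im,d,c,hsv,P=look('w1')
for k,lo,hi in(('yel',20,34),('blu',100,125)):
    m=(hsv[...,0]>=lo)&(hsv[...,0]<=hi)&(hsv[...,1]>120)
    n,l,s,ce=cv2.connectedComponentsWithStats(m.astype(np.uint8))
    i=1+np.argmax(s[1:,4]);p=P[l==i];p=p[~np.isnan(p[:,0])]
    t=p[(p[:,2]>.19)&(p[:,2]<.202)]
    print(k,s[i],'n',len(t),'mean',t.mean(0).round(4),cv2.minAreaRect((t[:,:2]*1000).astype(np.float32)))
    # ray casting: top face pixels
    q=(l==i)&(P[...,2]>.19);v,u=np.nonzero(q)
    X=onz(c,np.c_[u,v],.196);print('  rays',X.mean(0).round(4),cv2.minAreaRect((X[:,:2]*1000).astype(np.float32)))
E
```

```text
t 1.35 tcp [ 0.4563 -0.1985  0.3625] rpy [3.1406e+00 1.6000e-03 2.7294e+00] F [ 0.3 -1.3 -0.5] w 1.0
n 1 D [ -4.3 -10.5  -2.5] w [ 0.001  0.002 -0.004]
[[-0.2, -11.4, 2.5, 0.001, 0.002, -0.004]]
yel [ 582  324   58   76 2541] n 0 mean [nan nan nan] ((0.0, 0.0), (0.0, 0.0), 0.0)
  rays [0.8017 0.0139 0.196 ] ((801.889404296875, 14.11515998840332), (100.650390625, 1.6721200942993164), 20.391605377197266)
blu [287 121  31  26 782] n 668 mean [ 0.4142 -0.1954  0.1957] ((414.3814697265625, -195.6978759765625), (26.374568939208984, 18.436870574951172), 66.40797424316406)
  rays [ 0.4142 -0.1954  0.196 ] ((414.1959228515625, -195.54452514648438), (26.246061325073242, 18.1573429107666), 66.42271423339844)<stdin>:9: RuntimeWarning: Mean of empty slice.
  ret = um.true_divide(
```

View pics/w1.png

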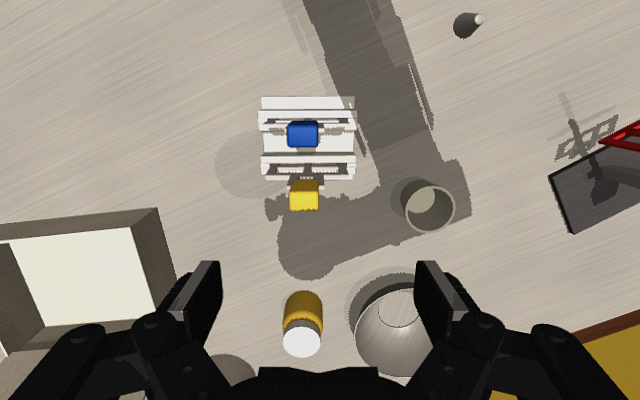

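The wrist view shows the yellow handle at (303,195), the blue handle at (302,134) and the rack grooves horizontal, so the tool is aligned with the rack. The jar is at (302,325), the cup at (430,205), and part of the hook foot and the red stencil are at the right edge.

```bash
python3 - <<'E'
from m import *
z=np.load('pics/w1.png.npz');c=z;im=z['im'];d=z['d'];hsv=cv2.cvtColor(im,cv2.COLOR_RGB2HSV)
v,u=np.nonzero(d>0);P=np.full((400,640,3),np.nan);P[v,u]=pts(c,np.c_[u,v],d[v,u])
m=(hsv[...,0]>=20)&(hsv[...,0]<=34)&(hsv[...,1]>120);m[230:]=0;m[:,:270]=0;m[:,340:]=0
p=P[m];t=p[p[:,2]>.192];print(m.sum(),t.mean(0).round(4),np.median(t[:,2]),cv2.minAreaRect((t[:,:2]*1000).astype(np.float32)))
R=Ro.from_euler('z',np.radians(-23.4)).as_matrix();
q=p@R;print('rack-frame yellow: x by z')   # coords in rack yaw
for lo,hi in((.15,.165),(.165,.18),(.18,.19),(.192,.2)):
    s=q[(q[:,2]>lo)&(q[:,2]<hi)];print(lo,len(s),s.mean(0).round(4) if len(s) else'', s.min(0).round(4) if len(s) else'',s.max(0).round(4) if len(s) else'')
b=np.zeros_like(m);b[85:220,240:380]=1;Q=P[b]@R
r=Q[(Q[:,2]>.034)&(Q[:,2]<.046)];h,e=np.histogram(r[:,0],np.arange(.43,.6,.003));print('rails',[(round(a,3),int(n)) for a,n in zip(e,h) if n])
pl=Q[(Q[:,2]>.05)&(Q[:,2]<.14)];h,e=np.histogram(pl[:,0],np.arange(.43,.6,.003));print('plates',[(round(a,3),int(n)) for a,n in zip(e,h) if n])
for lo in(.44,.5):
  s=pl[(pl[:,0]>lo)&(pl[:,0]<lo+.06)];print(np.polyfit(s[:,2],s[:,0],1),s[:,1].min(),s[:,1].max(),len(s))
E
```

```text
895 [ 0.4691 -0.2189  0.1956] 0.1957902943595733 ((469.38970947265625, -219.0936737060547), (27.20191764831543, 19.137409210205078), 66.02330017089844)
rack-frame yellow: x by z
0.15 85 [ 0.5091 -0.0142  0.1588] [ 0.5084 -0.0283  0.1511] [ 0.5118 -0.0011  0.165 ]
0.165 109 [ 0.5089 -0.0147  0.1723] [ 0.5083 -0.0277  0.1651] [ 0.5118 -0.0011  0.1796]
0.18 81 [ 0.5089 -0.0145  0.1846] [ 0.5083 -0.0277  0.1801] [ 0.5114 -0.0011  0.19  ]
0.192 584 [ 0.5175 -0.0146  0.1956] [ 0.5083 -0.0283  0.1923] [ 0.5274 -0.0011  0.198 ]
rails [(np.float64(0.445), 230), (np.float64(0.448), 215), (np.float64(0.451), 200), (np.float64(0.454), 211), (np.float64(0.457), 41), (np.float64(0.46), 29), (np.float64(0.463), 29), (np.float64(0.466), 77), (np.float64(0.469), 116), (np.float64(0.505), 209), (np.float64(0.508), 194), (np.float64(0.511), 212), (np.float64(0.514), 171), (np.float64(0.517), 63), (np.float64(0.52), 38), (np.float64(0.523), 55), (np.float64(0.526), 134), (np.float64(0.529), 23)]
plates [(np.float64(0.454), 207), (np.float64(0.457), 225), (np.float64(0.46), 44), (np.float64(0.514), 469), (np.float64(0.517), 442), (np.float64(0.52), 79)]
[0.01372099 0.45664734] -0.06520000621459437 0.03475415713660578 476
[-0.00649023  0.51819193] -0.06513453602447986 0.03483476064833487 990
```

```bash
python3 -c "
from h import *
plan([.4694,-.2191,.24],np.radians(156.6),5)"
```

```text
t 1.4 tcp [ 0.4563 -0.1989  0.3626] rpy [3.1405e+00 1.9000e-03 2.7287e+00] F [ 1.2 -0.   0.3] w 0.994
n 5 D [  13.1  -20.2 -122.6] w [ 0.001  0.002 -0.005]
[[-4.0, -2.7, 24.5, 0.0, 0.0, -0.001], [-4.0, -2.7, 24.5, 0.0, 0.0, -0.001], [-4.0, -2.7, 24.5, 0.0, 0.0, -0.001], [-4.0, -2.7, 24.5, 0.0, 0.0, -0.001], [-4.0, -2.7, 24.5, 0.0, 0.0, -0.001]]
```

send_rows(
  plan=[
    [[-4,-2.7,24.5,0,0.001,-0.001],[-4,-2.7,24.5,0,0.001,-0.001],[-4,-2.7,24.5,0,0,-0.001],[-4,-2.7,24.5,0,0,-0.001],[-4,-2.7,24.5,0,0,-0.001],[0,0,0,0,0,0],[0,0,0,0,0,0]],
  ],
)

```text
time: 1.98
tcp_pos: [0.4663, -0.2257, 0.2346]
ee_rot: [3.141, -0.001, 2.73]
wrist_force: [0.4, 0.0, 0.7]
gripper_width: 0.994
```

```bash
python3 -c "
from h import *
plan([.4694,-.2191,.173],np.radians(156.6),5)"
```

```text
t 1.98 tcp [ 0.4663 -0.2257  0.2346] rpy [ 3.1410e+00 -1.3000e-03  2.7304e+00] F [0.4 0.  0.7] w 0.994
n 5 D [  3.1   6.6 -61.6] w [ 0.001 -0.001 -0.003]
[[-0.0, 1.4, 12.3, 0.0, -0.0, -0.001], [-0.0, 1.4, 12.3, 0.0, -0.0, -0.001], [-0.0, 1.5, 12.3, 0.0, -0.0, -0.001], [-0.0, 1.5, 12.3, 0.0, -0.0, -0.001], [-0.0, 1.5, 12.3, 0.0, -0.0, -0.001]]
```

send_rows(
  plan=[
    [[0,3,14,0,0,-0.001],[0,2,14,0,0,-0.001],[0,1,14,0,0,-0.001],[0,0,10,0,0,0],[0,0,5,0,0,0],[0,0,0,0,0,0],[0,0,0,0,0,0]],
  ],
)

```text
time: 2.57
tcp_pos: [0.4706, -0.2241, 0.1835]
ee_rot: [3.141, 0.007, 2.73]
wrist_force: [-0.1, 0.5, 0.4]
gripper_width: 0.997
```

```bash
python3 -c "
from h import *
plan([.4694,-.2191,.173],np.radians(156.6),2)"
```

```text
t 2.57 tcp [ 0.4706 -0.2241  0.1835] rpy [3.1407 0.0069 2.7303] F [-0.1  0.5  0.4] w 0.997
n 2 D [ -1.2   5.  -10.5] w [ 0.001  0.007 -0.003]
[[1.6, 2.0, 5.3, 0.0, 0.003, -0.001], [1.6, 2.0, 5.3, 0.0, 0.003, -0.001]]
```

send_rows(
  plan=[
    [[2,3,5,0,0.003,-0.001],[1,2,5,0,0.003,-0.001],[0,0,0,0,0,0],[0,0,0,0,0,0]],
  ],
)

```text
time: 2.9
tcp_pos: [0.4711, -0.2181, 0.1752]
ee_rot: [3.14, 0.004, 2.733]
wrist_force: [-0.7, 0.7, -0.3]
gripper_width: 0.998
```

```bash
python3 -c "
from h import *
plan([.4694,-.2191,.173],np.radians(156.6),2)"
```

```text
t 2.9 tcp [ 0.4711 -0.2181  0.1752] rpy [3.1398 0.0042 2.7325] F [-0.7  0.7 -0.3] w 0.998
n 2 D [-1.7 -1.  -2.2] w [ 0.002  0.004 -0.001]
[[0.6, -0.8, 1.1, 0.001, 0.002, -0.0], [0.6, -0.8, 1.1, 0.001, 0.002, -0.0]]
```

send_rows(
  plan=[
    [[1,-1,2,0,0.004,0],[0,0,0,0,0,0],[0,0,0,0,0,0]],
  ],
)

```text
time: 3.15
tcp_pos: [0.47, -0.2185, 0.1734]
ee_rot: [3.14, 0.0, 2.733]
wrist_force: [0.4, -0.8, 0.5]
gripper_width: 0.995
```

send_rows(
  plan=[
    [[0,0,0,0,0,0],[0,0,0,0,0,0],[0,0,0,0,0,0],[0,0,0,0,0,0],[0,0,0,0,0,0],[0,0,0,0,0,0],[0,0,0,0,0,0],[0,0,0,0,0,0]],
  ],
  jaw=20,
  newtons=60,
)

```text
time: 3.82
tcp_pos: [0.4701, -0.2187, 0.1737]
ee_rot: [3.14, 0.001, 2.733]
wrist_force: [0.3, -0.3, -0.0]
gripper_width: 0.321
```

send_rows(
  plan=[
    [[0,0,-6,0,0,0],[0,0,-10,0,0,0],[0,0,-12,0,0,0],[0,0,-14,0,0,0],[0,0,-14,0,0,0],[0,0,-14,0,0,0],[0,0,-14,0,0,0],[0,0,-12,0,0,0],[0,0,0,0,0,0],[0,0,0,0,0,0]],
  ],
)

```text
time: 4.65
tcp_pos: [0.4694, -0.2187, 0.2793]
ee_rot: [3.139, 0.002, 2.733]
wrist_force: [-0.8, -0.3, -2.7]
gripper_width: 0.323
```

```bash
python3 - <<'E'
from h import *
# hook look pose: TCP 190 mm in front of the post face along the peg, raised
a=np.radians(6.9);f=np.array([.643,.1905]);X=np.array([np.cos(a),np.sin(a)])
p=f-.21*X;print(p);plan([p[0],p[1],.27],np.radians(186.9))
snap('scene','scene1.png')
E
```

```text
[0.43452096 0.16527126]
t 4.65 tcp [ 0.4694 -0.2187  0.2793] rpy [3.139e+00 1.600e-03 2.733e+00] F [-0.8 -0.3 -2.7] w 0.323
n 11 D [-34.9 384.   -9.3] w [ 0.002  0.002 -0.529]
[[16.8, 30.8, 0.9, 0.0, 0.0, -0.048], [15.3, 31.5, 0.9, 0.0, 0.0, -0.048], [13.7, 32.2, 0.9, 0.0, 0.0, -0.048], [12.2, 32.9, 0.9, 0.0, 0.0, -0.048], [10.6, 33.4, 0.9, 0.0, 0.0, -0.048], [9.0, 33.9, 0.9, 0.0, 0.0, -0.048], [7.3, 34.3, 0.9, 0.0, 0.0, -0.048], [5.7, 34.6, 0.9, 0.0, 0.0, -0.048], [4.0, 34.8, 0.9, 0.0, 0.0, -0.048], [2.3, 35.0, 0.9, 0.0, 0.0, -0.048], [0.6, 35.0, 0.9, 0.0, 0.0, -0.048]]
```

send_rows(
  plan=[
    [[17,31,1,0,0,-0.048],[15,31,1,0,0,-0.048],[14,32,1,0,0,-0.048],[12,33,1,0,0,-0.048],[11,33,1,0,0,-0.048],[9,34,1,0,0,-0.048],[7,34,1,0,0,-0.048],[6,30,1,0,0,-0.048],[3,20,0,0,0,-0.048],[0,0,0,0,0,0]],
  ],
)

```text
time: 5.53
tcp_pos: [0.4332, 0.0843, 0.2629]
ee_rot: [-3.141, -0.01, -3.105]
wrist_force: [-0.5, -0.2, -1.7]
gripper_width: 0.319
```

```bash
python3 - <<'E'
from h import *
plan([.4345,.1653,.27],np.radians(186.9))
E
```

```text
t 5.53 tcp [0.4332 0.0843 0.2629] rpy [-3.1412 -0.0095 -3.1054] F [-0.5 -0.2 -1.7] w 0.319
n 3 D [ 1.3 81.   7.1] w [ 0.    -0.01  -0.084]
[[-1.4, 27.0, -2.4, 0.0, -0.003, -0.028], [-2.1, 26.9, -2.4, 0.0, -0.003, -0.028], [-2.9, 26.9, -2.4, 0.0, -0.003, -0.028]]
```

send_rows(
  plan=[
    [[-1,27,-3,0,-0.003,-0.028],[-2,27,-3,0,-0.003,-0.028],[-3,24,-3,0,-0.003,-0.028],[0,0,0,0,0,0],[0,0,0,0,0,0]],
  ],
)

```text
time: 5.95
tcp_pos: [0.4313, 0.1656, 0.268]
ee_rot: [-3.138, -0.007, -3.016]
wrist_force: [-1.2, -0.2, -2.6]
gripper_width: 0.321
```

```bash
python3 - <<'E'
from m import *
plan([.4345,.1653,.27],np.radians(186.9))
im,d,c,hsv,P=look('w2');snap('scene','scene2.png');snap('top','top2.png')
E
```

```text
t 5.95 tcp [0.4313 0.1656 0.268 ] rpy [-3.1383 -0.0069 -3.0159] F [-1.2 -0.2 -2.6] w 0.321
n 1 D [ 3.2 -0.3  2. ] w [-0.003 -0.007  0.005]
[[-3.1, -0.7, -2.0, -0.003, -0.007, 0.005]]
```

View pics/w2.png

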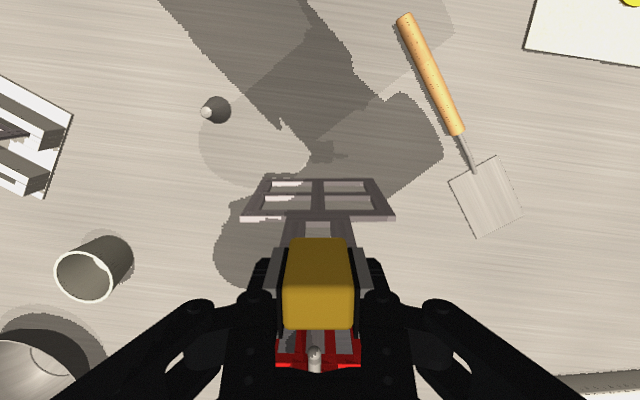

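View pics/scene2.png

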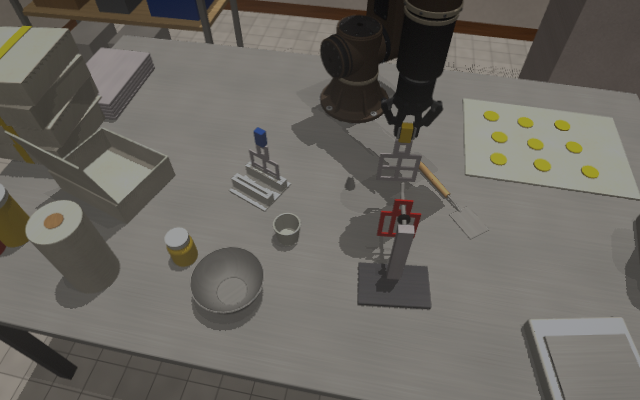

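The wrist view shows the yellow handle held square at (318,285), with the plate below it at (318,200), the peg's end at (313,357) and the red stencil behind it. The scene view shows the stencil hanging upright at (400,165) in front of the hook, with the blue stencil still in its rack.

```bash
cat > fit.py <<'E'
from m import *
def load(f):
    z=np.load(f'pics/{f}.png.npz');d=z['d'];v,u=np.nonzero(d>0);P=np.full((400,640,3),np.nan);P[v,u]=pts(z,np.c_[u,v],d[v,u])
    return z,z['im'],cv2.cvtColor(z['im'],cv2.COLOR_RGB2HSV),P
def red(hsv):return((hsv[...,0]<8)|(hsv[...,0]>172))&(hsv[...,1]>140)
def sel(P,lo,hi,m=None):
    q=np.all((P>lo)&(P<hi),-1)
    return q if m is None else q&m
E
python3 - <<'E'
from fit import *
for n in('scene0','scene2','top0','top2'):
    z,im,hsv,P=load(n)
    # peg upper surface: z>.188 between
    q=sel(P,[.535,.165,.186],[.605,.2,.2],~red(hsv));p=P[q]
    if len(p)>10:
        k=np.polyfit(p[:,0],p[:,1],1);print(n,'peg',len(p),'slope deg',np.degrees(np.arctan(k[0])).round(2),'y at .55',np.polyval(k,.55).round(4),'y at .6',np.polyval(k,.6).round(4),'ztop',np.percentile(p[:,2],90).round(4))
    q=sel(P,[.56,.1,.08],[.61,.26,.215],red(hsv));p=P[q]
    k=np.polyfit(p[:,1],p[:,0],1);print(' red n',len(p),'x@.184',np.polyval(k,.184).round(4),'slope deg',np.degrees(np.arctan(-k[0])).round(2),'y',p[:,1].min().round(4),p[:,1].max().round(4),'z',p[:,2].max().round(4))
    q=sel(P,[.635,.16,.203],[.69,.22,.216]);p=P[q];r=cv2.minAreaRect((p[:,:2]*1000).astype(np.float32));print(' post',len(p),np.round(r[0],1),np.round(r[1],1),round(r[2],1))
    q=sel(P,[.5,.14,.196],[.545,.2,.215],~red(hsv));p=P[q];print(' lip',len(p),p.mean(0).round(4),p.min(0).round(4),p.max(0).round(4)) if q.any() else 0
for n in('scene2','top2','w2'):
    z,im,hsv,P=load(n)
    q=sel(P,[.41,.08,.08],[.47,.25,.23],~red(hsv));p=P[q]
    pl=p[(p[:,2]<.2)]
    if len(pl)>20:
        A=np.c_[pl[:,1],pl[:,2],np.ones(len(pl))];k=np.linalg.lstsq(A,pl[:,0],rcond=None)[0];res=pl[:,0]-A@k;g=abs(res)<.006;k=np.linalg.lstsq(A[g],pl[g,0],rcond=None)[0]
        print(n,'held n',g.sum(),'yawdeg',np.degrees(-np.arctan(k[0])).round(2),'pitch dx/dz',k[1].round(4),'x@.165,.215',(k@[.165,.215,1]).round(4),'y',pl[g][:,1].min().round(4),pl[g][:,1].max().round(4),'z',pl[g][:,2].min().round(4),pl[g][:,2].max().round(4))
        for lo,hi in((.1,.11),(.125,.14),(.15,.165),(.17,.18),(.2,.206)):
            s=pl[g&(pl[:,2]>lo)&(pl[:,2]<hi)]
            if len(s):print('   z',lo,'y',s[:,1].min().round(4),s[:,1].max().round(4))
    s=P[sel(P,[.40,.13,.2],[.47,.2,.3],(hsv[...,0]>18)&(hsv[...,0]<34)&(hsv[...,1]>120))]
    if len(s):print(n,'yellow',s.min(0).round(4),s.max(0).round(4))
E
```

```text
scene0 peg 113 slope deg 6.32 y at .55 0.1777 y at .6 0.1832 ztop 0.1982
 red n 292 x@.184 0.5808 slope deg 6.1 y 0.1378 0.2253 z 0.2105
 post 172 [657.  190.9] [23.1 33.7] 9.2
 lip 41 [0.536  0.1758 0.2027] [0.5273 0.1708 0.1962] [0.5449 0.1814 0.2101]
scene2 peg 98 slope deg 7.45 y at .55 0.1775 y at .6 0.1841 ztop 0.1974
 red n 447 x@.184 0.5809 slope deg 6.3 y 0.1378 0.2257 z 0.2101
 post 173 [657.3 190.7] [22.7 34.5] 11.1
 lip 41 [0.5361 0.176  0.2027] [0.5269 0.1708 0.1961] [0.5441 0.1814 0.2088]
top0 peg 115 slope deg 7.57 y at .55 0.178 y at .6 0.1846 ztop 0.1974
 red n 147 x@.184 0.5795 slope deg 5.96 y 0.1375 0.2266 z 0.2115
 post 149 [655.4 192.2] [21.7 33.6] 6.5
 lip 32 [0.5358 0.1764 0.204 ] [0.5275 0.1723 0.1978] [0.5442 0.181  0.2093]
top2 peg 114 slope deg 7.18 y at .55 0.1782 y at .6 0.1845 ztop 0.1974
 red n 148 x@.184 0.5796 slope deg 5.92 y 0.138 0.2263 z 0.2103
 post 153 [655.1 192.4] [22.3 34.5] 5.9
 lip 28 [0.5357 0.1764 0.2036] [0.5277 0.1727 0.1968] [0.5442 0.1813 0.2093]
scene2 held n 703 yawdeg 7.18 pitch dx/dz 0.005 x@.165,.215 0.4312 y 0.1148 0.2151 z 0.0985 0.1997
   z 0.1 y 0.1156 0.213
   z 0.125 y 0.1151 0.2142
   z 0.15 y 0.1153 0.2149
   z 0.17 y 0.1152 0.2136
scene2 yellow [0.4215 0.1531 0.2449] [0.4449 0.1805 0.295 ]
top2 held n 24 yawdeg 1.36 pitch dx/dz 0.0072 x@.165,.215 0.4364 y 0.1153 0.1347 z 0.1036 0.1991
   z 0.1 y 0.1155 0.1347
   z 0.15 y 0.1157 0.133
   z 0.17 y 0.1161 0.1161
w2 held n 4372 yawdeg 7.43 pitch dx/dz 0.0055 x@.165,.215 0.4296 y 0.114 0.214 z 0.101 0.2
   z 0.1 y 0.114 0.2129
   z 0.125 y 0.114 0.2135
   z 0.15 y 0.1141 0.2136
   z 0.17 y 0.1145 0.2138
w2 yellow [0.4183 0.1493 0.2287] [0.4425 0.1796 0.292 ]
```

```bash
cat >> h.py <<'E'
YAW=np.radians(187.0)
F0=np.array([.6445,.1898]);UX=np.array([np.cos(YAW-np.pi),np.sin(YAW-np.pi)])
def hk(s,z,lat=.001,n=None): # TCP target with eye s m from post, eye height z rel. peg axis
    p=F0-s*UX+lat*np.array([-UX[1],UX[0]]);plan([p[0],p[1],.190+z+.050],YAW,n)
def where():
    s=st();r=np.array(s['tcp_pos'][:2])-F0;print('s',(-r@UX*1000).round(1),'lat',(r@[-UX[1],UX[0]]*1000).round(1),'z',(1000*(s['tcp_pos'][2]-.24)).round(1),'Fx',(np.array(s['wrist_force'][:2])@UX).round(2),'F',np.round(s['wrist_force'],1),'t',round(s['time'],2))
E
python3 -c "
from h import *
where();hk(.14,.012,n=4)"
```

```text
s 214.4 lat 0.9 z 28.3 Fx -0.25 F [-0.2 -0.5 -1.7] t 6.1
t 6.1 tcp [0.4316 0.1645 0.2683] rpy [-3.1384 -0.0064 -3.0177] F [-0.2 -0.5 -1.7] w 0.321
n 4 D [ 73.9   9.2 -16.3] w [-0.003 -0.006  0.002]
[[-18.6, 0.0, 3.9, -0.001, -0.002, 0.0], [-18.6, 0.0, 4.0, -0.001, -0.002, 0.0], [-18.6, 0.0, 4.0, -0.001, -0.002, 0.0], [-18.6, 0.0, 4.0, -0.001, -0.002, 0.0]]
```

send_rows(
  plan=[
    [[-18,0,4,-0.001,-0.002,0],[-18,0,4,-0.001,-0.002,0],[-18,0,4,-0.001,-0.002,0],[-14,0,3,0,0,0],[0,0,0,0,0,0],[0,0,0,0,0,0],[0,0,0,0,0,0]],
  ],
  jaw=20,
  newtons=100,
)

```text
time: 6.68
tcp_pos: [0.5012, 0.166, 0.2515]
ee_rot: [-3.141, -0.002, -3.027]
wrist_force: [0.7, -0.1, -2.1]
gripper_width: 0.312
```

```bash
cat > chk.py <<'E'
from fit import *
def chk(tag):
    where()
    for n in('scene','wrist'):
        snap(n,n+tag+'.png');z,im,hsv,P=load(n+tag)
        Q=P.copy();Q[...,:2]-=F0;H=np.stack([Q[...,0]*UX[0]+Q[...,1]*UX[1],-Q[...,0]*UX[1]+Q[...,1]*UX[0],P[...,2]-.19],-1)*1000
        s=st();x=((np.array(s['tcp_pos'][:2])-F0)@UX)*1000;zz=(s['tcp_pos'][2]-.24)*1000
        p=H[sel(H,[x-9,-70,zz-125],[x+9,70,zz+12],~red(hsv)&~((hsv[...,0]>18)&(hsv[...,0]<34)&(hsv[...,1]>120)))]
        pl=p[(p[:,2]<zz-23)];pl=pl[abs(pl[:,1])<56]
        if len(pl)>20: print(n,'held plate n',len(pl),'x med',np.median(pl[:,0]).round(1),'lat',np.percentile(pl[:,1],[.5,99.5]).round(1),'mid',(np.percentile(pl[:,1],[.5,99.5]).mean()).round(2),'zmin',pl[:,2].min().round(1),'slope',np.polyfit(pl[:,2],pl[:,0],1)[0].round(3))
        p=H[sel(H,[-95,-9,-4],[-35,9,9],~red(hsv))];p=p[(p[:,0]<x-12)|(p[:,0]>x+12)]
        if len(p)>10: 
            k=np.polyfit(p[:,0],p[:,1],1);print(n,'peg',len(p),'lat at -60',np.polyval(k,-60).round(2),'at -110',np.polyval(k,-110).round(2),'zmax',p[:,2].max().round(1))
        p=H[sel(H,[-125,-9,3],[-98,9,22],~red(hsv))]
        if len(p)>5:print(n,'lip',len(p),p.mean(0).round(1),p.min(0).round(1),p.max(0).round(1))
        r=H[sel(H,[-80,-60,-120],[-10,60,24],red(hsv))]
        if len(r)>20:print(n,'red',len(r),'x med',np.median(r[:,0]).round(1),'lat',r[:,1].min().round(1),r[:,1].max().round(1),'z',r[:,2].max().round(1))
E
python3 -c "
from chk import *
chk('3')"
```

```text
s 145.2 lat -6.2 z 11.5 Fx 0.65 F [ 0.7 -0.1 -2.1] t 6.68
scene held plate n 507 x med -145.0 lat [-55.7  43.7] mid -6.0 zmin -106.6 slope 0.003
scene peg 81 lat at -60 -0.52 at -110 -0.3 zmax 7.8
scene lip 48 [-108.    -0.6   11.7] [-118.7   -5.2    3.1] [-98.5   4.7  20.3]
scene red 497 x med -63.8 lat -44.2 44.1 z 20.0
wrist held plate n 3616 x med -147.4 lat [-55.6  42.4] mid -6.6 zmin -104.8 slope -0.006
wrist peg 323 lat at -60 -1.25 at -110 -0.59 zmax 6.1
wrist red 1358 x med -66.3 lat -21.0 43.3 z 18.5
```

send_rows(
  plan=[
    [[0,3,0,0,0,0.001],[0,3,0,0,0,0.001],[0,0,0,0,0,0],[0,0,0,0,0,0],[0,0,0,0,0,0]],
  ],
)

```text
time: 7.2
tcp_pos: [0.4989, 0.1729, 0.2534]
ee_rot: [3.14, 0.001, -3.027]
wrist_force: [0.7, 0.5, -1.8]
gripper_width: 0.315
```

```bash
python3 -c "
from h import *
where();hk(.125,.012,-.0005,3)"
```

```text
s 146.6 lat 1.0 z 13.4 Fx 0.73 F [ 0.7  0.5 -1.8] t 7.2
t 7.2 tcp [0.4989 0.1729 0.2534] rpy [ 3.1402e+00  7.0000e-04 -3.0273e+00] F [ 0.7  0.5 -1.8] w 0.315
n 3 D [21.6  1.1 -1.4] w [ 0.001  0.001 -0.008]
[[-7.2, -0.4, 0.5, 0.0, 0.0, -0.003], [-7.2, -0.5, 0.5, 0.0, 0.0, -0.003], [-7.2, -0.5, 0.5, 0.0, 0.0, -0.003]]
```

send_rows(
  plan=[
    [[-6,-0.5,0.5,0,0,-0.002],[-6,-0.5,0.5,0,0,-0.002],[-6,-0.5,0,0,0,-0.002],[0,0,0,0,0,0],[0,0,0,0,0,0],[0,0,0,0,0,0]],
  ],
)

```text
time: 7.7
tcp_pos: [0.5194, 0.1739, 0.2523]
ee_rot: [3.14, 0.001, -3.02]
wrist_force: [0.2, 0.6, -1.7]
gripper_width: 0.307
```

```bash
python3 -c "
from chk import *
chk('4')"
```

```text
s 126.1 lat -0.5 z 12.3 Fx 0.31 F [ 0.2  0.6 -1.7] t 7.7
scene held plate n 446 x med -125.6 lat [-50.5  50. ] mid -0.28 zmin -105.5 slope 0.004
scene peg 79 lat at -60 -0.69 at -110 -0.27 zmax 8.8
scene lip 50 [-108.6   -0.5   11.5] [-123.3   -5.5    3.6] [-99.    7.4  19.1]
scene red 489 x med -63.9 lat -44.2 44.3 z 20.2
wrist held plate n 3624 x med -128.0 lat [-51.1  48.2] mid -1.45 zmin -104.4 slope -0.01
wrist peg 279 lat at -60 -1.61 at -110 -2.84 zmax 6.0
wrist red 378 x med -66.4 lat -46.2 43.6 z 17.1
```

send_rows(
  plan=[
    [[-4,0,0,0,0,0],[-4,0,0.5,0,0,0],[-4,0,2,0,0,0],[0,0,0,0,0,0],[0,0,0,0,0,0],[0,0,0,0,0,0]],
  ],
)

```text
time: 8.3
tcp_pos: [0.5322, 0.1755, 0.2495]
ee_rot: [3.14, 0.001, -3.02]
wrist_force: [0.1, -0.0, -1.7]
gripper_width: 0.316
```

```bash
python3 -c "
from h import *
where();hk(.1,-.001,-.0005,4)"
```

```text
s 113.2 lat -0.5 z 9.5 Fx 0.06 F [ 0.1 -0.  -1.7] t 8.3
t 8.3 tcp [0.5322 0.1755 0.2495] rpy [ 3.1402e+00  1.1000e-03 -3.0198e+00] F [ 0.1 -0.  -1.7] w 0.316
n 4 D [ 13.1   1.6 -10.5] w [ 0.001  0.001 -0.   ]
[[-3.3, 0.0, 2.6, 0.0, 0.0, -0.0], [-3.3, 0.0, 2.6, 0.0, 0.0, -0.0], [-3.3, 0.0, 2.6, 0.0, 0.0, -0.0], [-3.3, 0.0, 2.6, 0.0, 0.0, -0.0]]
```

send_rows(
  plan=[
    [[-3.3,0,2.6,0,0,0],[-3.3,0,2.6,0,0,0],[-3.3,0,2.6,0,0,0],[-3.3,0,2.6,0,0,0],[0,0,0,0,0,0],[0,0,0,0,0,0],[0,0,0,0,0,0]],
  ],
)

```text
time: 8.88
tcp_pos: [0.5466, 0.1772, 0.2375]
ee_rot: [3.14, 0.0, -3.02]
wrist_force: [0.5, -0.3, -2.2]
gripper_width: 0.317
```

```bash
python3 -c "
from h import *
where();hk(.088,-.005,-.0005,4)"
```

```text
s 98.7 lat -0.6 z -2.5 Fx 0.48 F [ 0.5 -0.3 -2.2] t 8.88
t 8.88 tcp [0.5466 0.1772 0.2375] rpy [ 3.1405e+00  3.0000e-04 -3.0199e+00] F [ 0.5 -0.3 -2.2] w 0.317
n 4 D [10.6  1.4 -2.5] w [ 0.001  0.    -0.   ]
[[-2.7, 0.0, 0.6, 0.0, 0.0, -0.0], [-2.7, 0.0, 0.6, 0.0, 0.0, -0.0], [-2.7, 0.0, 0.6, 0.0, 0.0, -0.0], [-2.7, 0.0, 0.6, 0.0, 0.0, -0.0]]
```

send_rows(
  plan=[
    [[-2.7,0,0.5,0,0,0],[-2.7,0,0.5,0,0,0],[-2.7,0,0.5,0,0,0],[-2.7,0,0.5,0,0,0],[0,0,0,0,0,0],[0,0,0,0,0,0],[0,0,0,0,0,0]],
  ],
)

```text
time: 9.47
tcp_pos: [0.5586, 0.1787, 0.2357]
ee_rot: [3.14, 0.001, -3.02]
wrist_force: [0.4, 0.8, -2.7]
gripper_width: 0.317
```

```bash
python3 -c "
from chk import *
chk('5')
im=cv2.imread('pics/scene5.png')[110:310,330:470];cv2.imwrite('pics/c5.png',cv2.resize(im,None,fx=3,fy=3,interpolation=cv2.INTER_CUBIC)[:600])"
```

```text
s 86.6 lat -0.5 z -4.3 Fx 0.46 F [ 0.4  0.8 -2.7] t 9.47
scene held plate n 259 x med -86.0 lat [-50.4  49.9] mid -0.25 zmin -123.6 slope 0.005
scene peg 49 lat at -60 0.45 at -110 5.08 zmax 7.9
scene red 496 x med -63.9 lat -44.2 44.3 z 19.5
wrist held plate n 3152 x med -88.3 lat [-51.2  48.3] mid -1.43 zmin -120.6 slope -0.009
wrist lip 608 [-110.1   -1.5   12.4] [-119.8   -6.4    3.2] [-98.1   3.4  18.1]
wrist red 1685 x med -66.1 lat -46.5 43.7 z -26.7
```

View pics/c5.png

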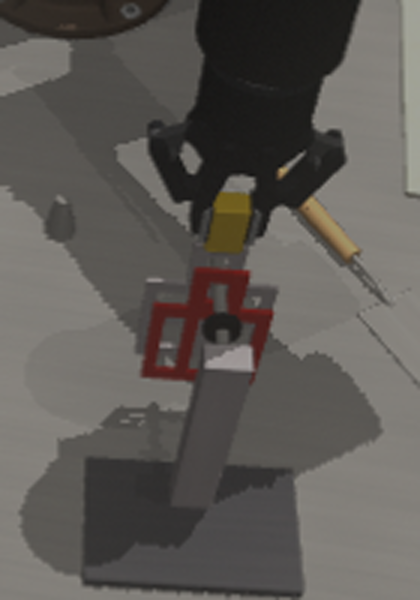

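The crop shows the yellow-handled stencil's plate behind the red one at (205,320), with both on the peg. The wrist depth shows the lip sticking out through the eye in front of the plate, so the eye is threaded. Next I slide it back gently.

send_rows(
  plan=[
    [[-3,0,0,0,0,0],[-3,0,0,0,0,0],[-3,0,0,0,0,0],[-1.5,0,0,0,0,0],[-1.5,0,0,0,0,0],[-1.5,0,0,0,0,0],[-1.5,0,0,0,0,0],[-1.5,0,0,0,0,0]],
  ],
)

```text
time: 10.23
tcp_pos: [0.5765, 0.181, 0.236]
ee_rot: [3.14, 0.001, -3.019]
wrist_force: [0.7, -0.7, -1.8]
gripper_width: 0.314
```

```bash
python3 -c "
from h import *
where();hk(.05,-.005,-.0005,10)"
```

```text
s 68.6 lat -0.5 z -4.0 Fx 0.57 F [ 0.7 -0.7 -1.8] t 10.23
t 10.23 tcp [0.5765 0.181  0.236 ] rpy [ 3.1401e+00  1.2000e-03 -3.0195e+00] F [ 0.7 -0.7 -1.8] w 0.314
n 10 D [18.5  2.3 -1. ] w [ 0.001  0.001 -0.   ]
[[-1.9, -0.0, 0.1, 0.0, 0.0, -0.0], [-1.9, -0.0, 0.1, 0.0, 0.0, -0.0], [-1.9, -0.0, 0.1, 0.0, 0.0, -0.0], [-1.9, -0.0, 0.1, 0.0, 0.0, -0.0], [-1.9, -0.0, 0.1, 0.0, 0.0, -0.0], [-1.9, -0.0, 0.1, 0.0, 0.0, -0.0], [-1.9, -0.0, 0.1, 0.0, 0.0, -0.0], [-1.9, -0.0, 0.1, 0.0, 0.0, -0.0], [-1.9, -0.0, 0.1, 0.0, 0.0, -0.0], [-1.9, -0.0, 0.1, 0.0, 0.0, -0.0]]
```

send_rows(
  plan=[
    [[-1.2,0,0,0,0,0],[-1.2,0,0,0,0,0],[-1.2,0,0,0,0,0],[-1.2,0,0,0,0,0],[-1.2,0,0,0,0,0],[-1.2,0,0,0,0,0],[-1.2,0,0,0,0,0],[-1.2,0,0,0,0,0],[-1.2,0,0,0,0,0],[-1.2,0,0,0,0,0]],
  ],
)

```text
time: 11.07
tcp_pos: [0.5889, 0.1823, 0.2358]
ee_rot: [3.14, -0.0, -3.019]
wrist_force: [-0.9, -0.2, -2.5]
gripper_width: 0.314
```

```bash
python3 -c "
from chk import *
chk('6')
H=load('scene6');P=H[3];hsv=H[2];Q=P.copy();Q[...,:2]-=F0;X=1000*(Q[...,:2]@UX);Y=1000*(Q[...,:2]@[-UX[1],UX[0]]);Z=1000*(P[...,2]-.19)
r=(X>-50)&(X<-8)&(abs(Y)<16)&(Z>5.5)&(Z<17);print('collar',r.sum(),X[r].min(),X[r].max(),np.percentile(X[r],[5,50,95]))"
```

```text
s 56.1 lat -0.6 z -4.2 Fx -0.89 F [-0.9 -0.2 -2.5] t 11.07
scene held plate n 262 x med -55.1 lat [-50.7  49.9] mid -0.41 zmin -125.7 slope 0.0
scene peg 12 lat at -60 6.17 at -110 25.25 zmax 6.5
scene red 455 x med -51.6 lat -44.3 44.1 z 18.6
wrist held plate n 3053 x med -57.7 lat [-51.3  48.2] mid -1.57 zmin -120.7 slope -0.007
wrist peg 886 lat at -60 -1.15 at -110 -1.86 zmax 6.6
wrist lip 778 [-109.3   -1.5   12.1] [-119.4   -6.6    3. ] [-98.    3.5  18.8]
wrist red 1124 x med -53.3 lat -46.5 43.3 z -4.4
collar 68 -49.79449110641158 -9.211145101979719 [-48.08738041 -23.81986519 -16.73889397]
```

send_rows(
  plan=[
    [[-1,0,0,0,0,0],[-1,0,0,0,0,0],[-1,0,0,0,0,0],[-1,0,0,0,0,0],[-1,0,0,0,0,0],[-1,0,0,0,0,0],[-1,0,0,0,0,0],[-1,0,0,0,0,0]],
  ],
)

```text
time: 11.83
tcp_pos: [0.5975, 0.1834, 0.2358]
ee_rot: [3.14, -0.0, -3.02]
wrist_force: [-0.3, -0.3, -1.0]
gripper_width: 0.314
```

```bash
python3 -c "
from h import *
where()"
```

```text
s 47.4 lat -0.6 z -4.2 Fx -0.3 F [-0.3 -0.3 -1. ] t 11.83
```

send_rows(
  plan=[
    [[-0.7,0,0,0,0,0],[-0.7,0,0,0,0,0],[-0.7,0,0,0,0,0],[-0.7,0,0,0,0,0],[-0.7,0,0,0,0,0],[-0.7,0,0,0,0,0],[-0.7,0,0,0,0,0]],
  ],
)

```text
time: 12.42
tcp_pos: [0.6029, 0.184, 0.2357]
ee_rot: [3.14, -0.001, -3.02]
wrist_force: [-0.9, -0.1, -0.7]
gripper_width: 0.313
```

```bash
python3 -c "
from h import *
where()"
```

```text
s 42.0 lat -0.6 z -4.3 Fx -0.92 F [-0.9 -0.1 -0.7] t 12.42
```

send_rows(
  plan=[
    [[-0.5,0,0,0,0,0],[-0.5,0,0,0,0,0],[-0.5,0,0,0,0,0],[-0.5,0,0,0,0,0]],
  ],
)

```text
time: 12.75
tcp_pos: [0.6052, 0.1843, 0.2358]
ee_rot: [3.141, -0.001, -3.02]
wrist_force: [-0.7, 0.3, -1.6]
gripper_width: 0.314
```

send_rows(
  plan=[
    [[-0.5,0,0,0,0,0],[-0.5,0,0,0,0,0]],
  ],
)

```text
time: 12.92
tcp_pos: [0.6062, 0.1844, 0.2357]
ee_rot: [3.141, -0.001, -3.02]
wrist_force: [-0.9, 0.7, -0.7]
gripper_width: 0.312
```

send_rows(
  plan=[
    [[-0.5,0,0,0,0,0],[-0.5,0,0,0,0,0]],
  ],
)

```text
time: 13.08
tcp_pos: [0.6073, 0.1846, 0.2358]
ee_rot: [3.141, -0.001, -3.02]
wrist_force: [-1.2, -0.4, -1.9]
gripper_width: 0.317
```

send_rows(
  plan=[
    [[-0.4,0,0,0,0,0],[-0.4,0,0,0,0,0],[-0.4,0,0,0,0,0]],
  ],
)

```text
time: 13.33
tcp_pos: [0.6087, 0.1847, 0.2357]
ee_rot: [3.141, -0.001, -3.02]
wrist_force: [-1.0, -0.6, -1.2]
gripper_width: 0.314
```

send_rows(
  plan=[
    [[-0.4,0,0,0,0,0],[-0.4,0,0,0,0,0],[-0.4,0,0,0,0,0]],
  ],
)

```text
time: 13.58
tcp_pos: [0.6098, 0.1849, 0.2357]
ee_rot: [3.141, -0.001, -3.02]
wrist_force: [-2.3, 0.0, 0.1]
gripper_width: 0.312
```

send_rows(
  plan=[
    [[-0.3,0,0,0,0,0],[-0.3,0,0,0,0,0]],
  ],
)

```text
time: 13.75
tcp_pos: [0.6099, 0.1849, 0.2356]
ee_rot: [3.141, -0.002, -3.02]
wrist_force: [-2.4, -0.5, 0.8]
gripper_width: 0.318
```

send_rows(
  plan=[
    [[-0.6,0,0,0,0,0],[-0.6,0,0,0,0,0]],
  ],
)

```text
time: 13.92
tcp_pos: [0.61, 0.1848, 0.2356]
ee_rot: [3.141, -0.004, -3.02]
wrist_force: [-5.2, 0.6, 1.7]
gripper_width: 0.313
```

send_rows(
  plan=[
    [[-0.5,0,0,0,0,0],[-0.5,0,0,0,0,0],[-0.5,0,0,0,0,0]],
  ],
)

```text
time: 14.17
tcp_pos: [0.6102, 0.1849, 0.2356]
ee_rot: [3.141, -0.007, -3.019]
wrist_force: [-4.7, -0.9, 1.4]
gripper_width: 0.315
```

send_rows(
  plan=[
    [[-0.6,0,0,0,0,0],[-0.6,0,0,0,0,0],[-0.6,0,0,0,0,0],[-0.6,0,0,0,0,0]],
  ],
)

```text
time: 14.5
tcp_pos: [0.6103, 0.1849, 0.2357]
ee_rot: [3.141, -0.011, -3.019]
wrist_force: [-6.6, 0.0, 1.3]
gripper_width: 0.318
```

```bash
python3 -c "
from chk import *
chk('7')"
```

```text
s 34.5 lat -0.7 z -4.3 Fx -6.6 F [-6.6  0.   1.3] t 14.5
scene held plate n 240 x med -34.7 lat [-50.7  50.1] mid -0.31 zmin -123.8 slope 0.004
scene red 403 x med -31.1 lat -44.9 43.7 z 19.0
wrist held plate n 3167 x med -37.7 lat [-51.4  48. ] mid -1.71 zmin -122.6 slope 0.006
wrist peg 1686 lat at -60 -1.47 at -110 -1.44 zmax 6.6
wrist lip 913 [-108.9   -1.6   12. ] [-119.2   -6.6    3. ] [-98.    3.4  18.4]
wrist red 1099 x med -33.4 lat -46.8 43.2 z 1.4
```

send_rows(
  plan=[
    [[0,0,0,0,0,0],[0,0,0.7,0,-0.004,0],[0,0,0.7,0,-0.003,0],[0,0,0.7,0,-0.003,0],[0,0,0,0,0,0],[0,0,0,0,0,0]],
  ],
)

```text
time: 15.1
tcp_pos: [0.6099, 0.1846, 0.2336]
ee_rot: [-3.141, -0.001, -3.019]
wrist_force: [-4.0, -1.0, 0.8]
gripper_width: 0.314
```

```bash
python3 -c "
from h import *
where();print(st()['ee_rot'],st()['moment'])"
```

```text
s 35.0 lat -0.9 z -6.4 Fx -4.09 F [-4.  -1.   0.8] t 15.1
[-3.14145859e+00 -7.29773395e-04 -3.01913655e+00] [-0.03984829  1.4739657   0.02591579]
```

send_rows(
  plan=[
    [[0.4,0,0.3,0,0,0],[0.3,0,0.3,0,0,0],[0,0,0,0,0,0],[0,0,0,0,0,0]],
  ],
)

```text
time: 15.43
tcp_pos: [0.6098, 0.1847, 0.2336]
ee_rot: [3.141, 0.001, -3.019]
wrist_force: [-4.1, -0.1, 2.1]
gripper_width: 0.317
```

```bash
python3 -c "
from h import *
where();print(st()['ee_rot'],st()['moment'])"
```

```text
s 35.0 lat -0.9 z -6.4 Fx -4.06 F [-4.1 -0.1  2.1] t 15.43
[ 3.14148611e+00  1.11466765e-03 -3.01897109e+00] [-0.0533105   1.43288005 -0.00702435]
```

send_rows(
  plan=[
    [[0.8,0,-0.2,0,0,0],[0.8,0,-0.2,0,0,0],[0,0,0,0,0,0],[0,0,0,0,0,0]],
  ],
)

```text
time: 15.77
tcp_pos: [0.6097, 0.1849, 0.2337]
ee_rot: [3.141, 0.004, -3.019]
wrist_force: [-2.1, -0.2, 0.8]
gripper_width: 0.312
```

```bash
python3 -c "
from h import *
where();print(st()['ee_rot'],st()['moment'])"
```

```text
s 35.2 lat -0.7 z -6.3 Fx -2.1 F [-2.1 -0.2  0.8] t 15.77
[ 3.14096184  0.00376843 -3.01910492] [-0.04404157  0.97176572 -0.02871155]
```

Down to 2 N. I'll ease off a little more, then open.

send_rows(
  plan=[
    [[0.9,0,-0.2,0,0,0],[0.9,0,-0.2,0,0,0],[0,0,0,0,0,0]],
  ],
)

```text
time: 16.02
tcp_pos: [0.6083, 0.1848, 0.2339]
ee_rot: [3.141, 0.005, -3.019]
wrist_force: [-0.5, -1.1, -1.5]
gripper_width: 0.317
```

send_rows(
  plan=[
    [[0,0,0,0,0,0],[0,0,0,0,0,0],[0,0,0,0,0,0],[0,0,0,0,0,0]],
  ],
  jaw=36,
  newtons=30,
)

```text
time: 16.35
tcp_pos: [0.6093, 0.1851, 0.2349]
ee_rot: [3.14, 0.007, -3.019]
wrist_force: [-0.1, -0.3, 0.2]
gripper_width: 0.419
```

send_rows(
  plan=[
    [[0,0,0,0,0,0],[0,0,0,0,0,0],[0,0,0,0,0,0],[0,0,0,0,0,0],[0,0,0,0,0,0],[0,0,0,0,0,0]],
  ],
  jaw=70,
)

```text
time: 16.85
tcp_pos: [0.6096, 0.1852, 0.2354]
ee_rot: [3.14, 0.008, -3.019]
wrist_force: [0.0, 1.1, 0.6]
gripper_width: 0.817
```

```bash
python3 -c "
from chk import *
chk('8')
im=cv2.imread('pics/scene8.png')[110:310,330:470];cv2.imwrite('pics/c8.png',cv2.resize(im,None,fx=3,fy=3,interpolation=cv2.INTER_CUBIC)[:600])"
```

```text
s 35.2 lat -0.3 z -4.6 Fx 0.17 F [0.  1.1 0.6] t 16.85
scene held plate n 249 x med -34.5 lat [-50.3  49.6] mid -0.35 zmin -125.4 slope -0.016
scene lip 19 [-102.6   -0.     8.4] [-108.6   -4.6    4.4] [-98.    4.8  14.3]
scene red 408 x med -30.5 lat -43.8 43.9 z 20.4
wrist held plate n 3557 x med -37.6 lat [-51.3  48.2] mid -1.55 zmin -124.9 slope -0.007
wrist peg 1687 lat at -60 -1.4 at -110 -1.52 zmax 7.0
wrist lip 923 [-108.9   -1.5   12. ] [-119.6   -6.6    3.1] [-98.    3.4  18.3]
wrist red 1366 x med -32.7 lat -46.2 43.3 z 18.2
```

View pics/c8.png

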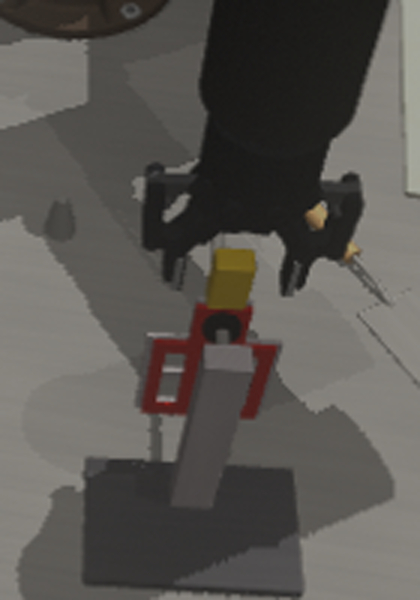

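The crop shows the fingers open clear of the yellow handle (232,280), with both stencils close together at the collar (222,328). Next I retreat straight up.

send_rows(
  plan=[
    [[0,0,-3,0,0,0],[0,0,-6,0,0,0],[0,0,-10,0,0,0],[0,0,-15,0,0,0],[0,0,-20,0,0,0],[0,0,-20,0,0,0],[0,0,-20,0,0,0],[0,0,-15,0,0,0],[0,0,0,0,0,0],[0,0,0,0,0,0]],
  ],
)

```text
time: 17.78
tcp_pos: [0.6087, 0.1843, 0.3567]
ee_rot: [3.14, 0.011, -3.019]
wrist_force: [0.4, 0.5, -0.9]
gripper_width: 0.818
```

send_rows(
  plan=[
    [[0,0,0,0,0,0],[0,0,0,0,0,0],[0,0,0,0,0,0],[0,0,0,0,0,0],[0,0,0,0,0,0],[0,0,0,0,0,0],[0,0,0,0,0,0],[0,0,0,0,0,0],[0,0,0,0,0,0],[0,0,0,0,0,0]],
  ],
)

```text
time: 18.62
tcp_pos: [0.6077, 0.1838, 0.3541]
ee_rot: [3.142, 0.007, -3.019]
wrist_force: [-0.3, -0.1, 0.9]
gripper_width: 0.815
```

```bash
python3 - <<'E'
from fit import *
where();pr={}
for i in range(2):
    snap('scene',f'f{i}.png');z,im,hsv,P=load(f'f{i}')
    Q=P.copy();Q[...,:2]-=F0;H=np.stack([Q[...,:2]@UX,Q[...,:2]@[-UX[1],UX[0]],P[...,2]-.19],-1)*1000
    r=H[sel(H,[-80,-60,-120],[-10,60,24],red(hsv))];yl=H[sel(H,[-80,-30,15],[0,30,80],(hsv[...,0]>18)&(hsv[...,0]<34)&(hsv[...,1]>120))]
    print('red x',np.median(r[:,0]).round(1),'lat',r[:,1].min().round(1),r[:,1].max().round(1),'z',r[:,2].max().round(1),'dx/dz',np.polyfit(r[:,2],r[:,0],1)[0].round(3),'| yellow',yl.min(0).round(1),yl.max(0).round(1))
    ctrl.camera('top') 
a,b=load('scene0'),load('f1')
for k,lo in(('blu',100),):
    for z in(a,b):
        m=(z[2][...,0]>lo)&(z[2][...,0]<125)&(z[2][...,1]>130);m[:,:240]=0;m[:,280:]=0;m[160:]=0;print(k,np.nanmean(z[3][m],0).round(4))
E
```

```text
s 37.3 lat -1.4 z 114.1 Fx -0.27 F [-0.3 -0.1  0.9] t 18.62
red x -30.6 lat -44.8 44.4 z 21.2 dx/dz -0.001 | yellow [-47.2 -14.1  22.9] [-25.6  13.4  69.4]
red x -30.6 lat -44.7 44.6 z 20.9 dx/dz -0.001 | yellow [-46.  -14.1  21.5] [-25.6  13.6  68.5]
blu [ 0.4156 -0.1929  0.1966]
blu [ 0.4159 -0.1928  0.1969]
```

```bash
python3 -c "
from h import *
print(ctrl.job_done())"
```

```text
the job is handed in; nothing more can be done
None
```

The yellow-handled stencil now hangs by its eye on the hook, in front of the red one, and both are back at the collar. I handed the job in at about 19 s of the 62 s allowed; it reports no verdict, so I don't know how it was scored.

- **Pressing home:** the red stencil stopped dead with its eye about 33 mm from the post. The press lasted about 0.6 s, with wrist-force readings of 4.7 to 6.6 N. I then eased the force off to about 0.5 N before opening the jaws.
- **Final position:** in the last two pictures, both stencils were still and upright. The red eye was about 33 mm from the post and the yellow one about 36 to 37 mm, so they are about 4 mm apart. The gripper was clear, about 120 mm above its release height.
- **Other things:** the blue-handled stencil moved less than 1 mm by measurement. I did not re-measure the bowl, jar, cup, nozzle or spatula at the end, but the arm's path stayed away from them.
- **Disagreements:** the cameras differed by 1 to 3 mm in places. The wrist camera read about 1 mm to the side and 2 to 3 mm along the peg compared with the scene camera. Heights in the last pictures read about 2 mm above nominal, within noise. The stencil-to-stencil contact force was never measured directly; it is inferred from the wrist force.

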